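# Stand the fallen sample bottle back up in the tester lane

### The arm

A 6-joint arm with a two-finger parallel gripper is mounted at the origin on the work surface. World frame = base frame: x ahead of the robot, y to its left, z up, the work surface at z = 0. Lengths are in m, angles in rad, forces in N, time in s.
With the tool pointing down it reaches from about 0.375 to 0.975 m from the base axis. Payload 3.8 kg.
Tool frame: the origin (TCP) lies at the centre of the arm's flange, where the gripper is bolted on; the fingertips stand 173 mm ahead of it and the grasp point (between the pads) lies 155 mm ahead of it (bot.tip_reach is the distance from the TCP to the fingertips, in m); z points along the fingers, y is the line along which they close (so a half turn about z gives the same grasp; the last joint's range is limited). The gripper opens to 85 mm and grips with 20 to 120 N. Pads are 22 mm wide; open, the fingers measure 114 mm over their backs; the gripper's body (76 mm by 85 mm) begins 54 mm behind the grasp point. The pads swing forward as they close: fully open they stand 13 mm farther back than shut.
Start: joints at [-1.301, 0.264, 1.604, -0, 1.274, -0.037], TCP at [0.204, -0.643, 0.405] pointing down, gripper open.
Joint ranges: [-2.63, 2.63], [-0.94, 2.18], [0.31, 2.57], [-1.31, 4.45], [0, 2.66], [-2.55, 2.55]. Speed limits (rad/s): [2.57, 2.57, 3.14, 3.14, 3.14, 3.14].

### API

Orientations are given as a rotation vector (axis times angle).
In Python, from workcell import bot gives the robot as it stands.
- The arm moves only by the tool drive_tool, never from a script. Its arguments are lists of equal length, an entry for each row: "claw": the finger opening in mm, from 0 to 85.4; "slide": the shift along the world's x, y, z each as a share of 0.5 m, from -1 to 1, a list of three; "yaw": the turn about the world's z as a share of 180 degrees, from -1 to 1. A call has 1 to 8 rows; each row is the pose to reach, as a shift and turn from the pose commanded when the call began, turning the shorter way round; what a row does not reach only later rows make up. A row lasts 1/12 s, in which the tool goes at most 41.7 mm and 7.16 degrees, less where a joint would pass 70% of its speed; a pose out of reach is approached as far as the arm can. A call with a number of a shift or a turn outside -1 to 1 is refused whole. A call with a gripper value outside its range is refused whole. The fingers move at their own pace and stop on an object; "newtons" is the grip in N (left out, the last holds). Time passes only in rows, so rows that repeat a pose let the fingers close. It gives the time, the measured TCP pose, the force, the opening and the grip force at its end, in the units of the state.
- bot.read_state(): the state, without advancing time (a new reading comes with each control period).
- bot.read_camera(name): name is "side" or "top" or "wrist"; returns a dict with "color" (400x640x3 uint8, red, green, blue), "depth" (400x640 float32, m along the optical axis (not along the pixel's ray), 0 where there is no reading), "mtx" (3x3 intrinsics, pixels), "eye" and "rotation" of the camera in the world. Camera axes: x right, y up, looking along -z (the intrinsics and any distortion apply to the point x, -y, -z); pixel columns grow to the right and rows downward; lengths in m; the calibration is good to about 2 mm. A picture is of the moment at which its call begins.
- bot.finish_job(): hands the job in; it is judged then, once.
The state is a dict: "time": time; "q": joint angles; "joint_vel": joint speeds; "joint_torque": joint torques, N m; "tool_pos": TCP position; "tcp_rot": TCP orientation; "wrist_force": force on the tool from outside, world axes, zero at the start; "torque": the same for the moment, N m; "width": opening from 0.0 (shut) to 1.0 (fully open); "grip_force": force on a finger pad.
Only numpy, scipy, OpenCV 4.12 (cv2) and the standard library are available. Lean on these libraries where they do the work, as an engineer would, in place of code of your own. Each camera call takes 0.05 s, during which the arm holds its last target. There are 200 camera calls.

### The job

A red-capped sample bottle has fallen over in the lane and a calliper has been left lying across the lane, over the bottle's orange spot. First pick up the calliper and lay it flat in the middle of the green mat, without dropping it; then stand the fallen bottle upright, cap up, centred on the orange spot, and let go. Leave the four blue-capped bottles standing where they are.

Things in the scene. Friction and masses are not known exactly. Their poses are not given: they have to be found in the camera images.
- lane: grey sample lane lying on the bench: 5 mm thick plate, 116 wide (its x) and 760 long (its y), with a low steel rail 8 wide along each long edge and across the ends, rail tops 10 above the bench (5 above the plate); 100 between the long rails. Origin: centre of its underside, on the bench. Does not move
- spot: flat orange ring mark, 68 across with a pale centre of 52, printed on the lane's plate: where the fallen bottle must stand. Origin at its centre, 5 mm above the bench. No thickness to feel
- fallen: the fallen bottle: white round plastic bottle with a pale blue band and a red cap, about 180 g, 100 long overall; body diameter 56 for the first 74 from the base, then a cap of diameter 42. Origin on its axis at mid-height (50 from the base); +z along its axis towards the cap. Starts lying in the lane roughly along it
- calliper: steel calliper with a black slider, about 150 g, lying flat across the lane on the two rails: beam 150 long (its x), 14 wide, 5 thick; black slider block 56 long (x), 26 wide (y), 13 thick at the middle; jaws reach 35 to its -y side near the +x end (x = +28 to +72). Origin under the middle of the slider, at its underside; z up
- mat: green flat mat fixed on the bench, 100 (its x) by 170 (its y), 4 thick: where the calliper belongs. Origin: centre of its underside, on the bench
- n1: blue-capped white round sample bottle standing upright in the lane, same size as the fallen one (diameter 56, height 100); origin at mid-height on its axis, +z towards the cap; must not be disturbed
- n2: blue-capped white round sample bottle standing upright in the lane, same size as the fallen one (diameter 56, height 100); origin at mid-height on its axis, +z towards the cap; must not be disturbed
- n3: blue-capped white round sample bottle standing upright in the lane, same size as the fallen one (diameter 56, height 100); origin at mid-height on its axis, +z towards the cap; must not be disturbed
- n4: blue-capped white round sample bottle standing upright in the lane, same size as the fallen one (diameter 56, height 100); origin at mid-height on its axis, +z towards the cap; must not be disturbed
Not all that is in view belongs to the job. What is shaped like the calliper but purple is not meant. Leave any brown or pink look-alike of the n2 alone.

How it is judged:
By the outcome, as a careful person would: the job done as asked, in the order asked, and still so for the second after the job is handed in, with the robot touching nothing.
It also fails if it takes over 58 s, if anything falls off the work surface, if the arm or the gripper's body presses on something with over 40 N, if the wrist force passes 120 N, or if a joint passes its speed limit or range.

## Working session

There is one attempt and no reset: what is moved stays moved. The work goes in short steps, Python scripts to look and compute and a tool call to move; the robot and the scene stay as the last step left them, time stands still between calls to the robot, and variables do not carry over. Pictures are saved under pics/ and viewed, at most 10 in all, crops included, and the job is handed in when it is done.

Besides the shell and the picture viewer there is one more tool, called after ">>>" as name([rows], argument=value, ...), one row to a line, values as JSON. drive_tool: Moves the arm, as the interface text tells. Shift numbers are shares of 0.5 m and turn numbers shares of 180 degrees, none past 1 either way. Its arguments: {"type":"object","properties":{"claw":{"type":"array","items":{"type":"number"}},"slide":{"type":"array","items":{"type":"array","items":{"type":"number"}}},"yaw":{"type":"array","items":{"type":"number"}},"newtons":{"type":"number"}},"required":["claw","slide","yaw"]}

```bash
mkdir -p pics; ls; cat > h.py <<'E'
import numpy as np, cv2
from workcell import bot
def cam(n, save=None):
    c=bot.read_camera(n)
    if save: cv2.imwrite(f'pics/{save}.png', cv2.cvtColor(c['color'],cv2.COLOR_RGB2BGR))
    return c
def ray(c,uv,z):
    K=np.array(c['mtx']);p=np.linalg.inv(K)@np.array([uv[0],uv[1],1.])
    d=np.array(c['rotation'])@np.array([p[0],-p[1],-p[2]]);e=np.array(c['eye'])
    return e+d*(z-e[2])/d[2]
def cloud(c):
    K=np.array(c['mtx']);h,w=c['depth'].shape;u,v=np.meshgrid(np.arange(w),np.arange(h))
    D=c['depth'];P=np.stack([(u-K[0,2])/K[0,0]*D,-(v-K[1,2])/K[1,1]*D,-D],-1)
    return P@np.array(c['rotation']).T+np.array(c['eye'])
E
python3 - <<'E'
from h import *
for n in ['top','side']:
    c=cam(n,n+'0');print(n,c['eye'],np.round(c['rotation'],3).tolist(),np.array(c['mtx']).tolist(),c.keys())
    np.savez(n+'0.npz',**{k:c[k] for k in ['color','depth','mtx','eye','rotation']})
E
```

```text
pics
top [ 0.44480148 -0.03016216  0.98489733] [0.053, -0.045, -1.563] [[370.86685871311306, 0.0, 317.2721458347551], [0.0, 370.86685871311306, 199.8006183225046], [0.0, 0.0, 1.0]] dict_keys(['color', 'depth', 'mtx', 'eye', 'rotation'])
side [0.2190686  0.49736781 0.68593205] [0.273, -0.982, -2.452] [[383.823325930286, 0.0, 315.8889471314873], [0.0, 383.823325930286, 201.1622142134011], [0.0, 0.0, 1.0]] dict_keys(['color', 'depth', 'mtx', 'eye', 'rotation'])
```

Rotation is a rotation vector; fix this and view.

```bash
sed -i "s/np.array(c\['rotation'\])/cv2.Rodrigues(np.array(c['rotation'],float))[0]/g" h.py
```

```text
(no output)
```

View pics/top0.png

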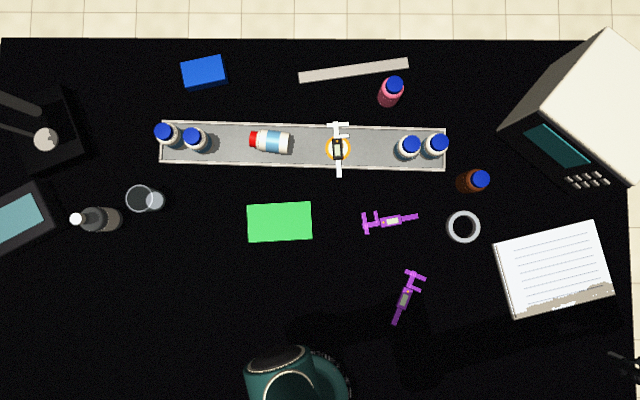

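View pics/side0.png

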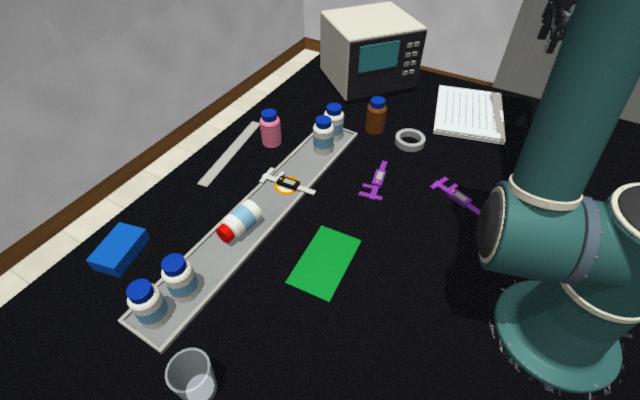

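The top view shows the fallen bottle at (271,141) with its cap towards +y. The calliper and orange ring are at (337,148), jaws up at (340,128), and the mat is at (280,222). The standing bottles are at (167,132), (193,138), (409,147) and (437,145). The side view agrees.

```bash
python3 - <<'E'
from h import *
s=bot.read_state();print(s, bot.tip_reach)
def comps(m,mn=15):
    n,l,st,ce=cv2.connectedComponentsWithStats(m.astype(np.uint8));return [(l==i) for i in range(1,n) if st[i,4]>=mn]
for n in ['top','side']:
    c=dict(np.load(n+'0.npz'));C=c['color'];P=cloud(c);H,S,V=cv2.split(cv2.cvtColor(C,cv2.COLOR_RGB2HSV))
    print(n)
    for name,m,z in [('mat',(abs(H.astype(int)-65)<12)&(S>120)&(V>80),.004),('ring',(abs(H.astype(int)-18)<7)&(S>150)&(V>120),.005),('red',((H<6)|(H>174))&(S>170)&(V>80),.033),('bluecap',(abs(H.astype(int)-118)<8)&(S>180)&(V>60),.1)]:
        for k in comps(m):
            v,u=np.nonzero(k);pts=np.stack([u,v],1).astype(np.float32)
            W=np.array([ray(c,p,z)[:2] for p in pts],np.float32)
            r=cv2.minAreaRect(W);q=P[k];q=q[c['depth'][k]>0]
            print(name,len(u),'px',pts.mean(0).round(),'W',W.mean(0).round(4),'rect',np.round(r[0],4),np.round(r[1],4),round(r[2],1),'zq',np.round(np.percentile(q[:,2],[5,50,95]),4),'xyz',q.mean(0).round(4))
c=dict(np.load('top0.npz'));P=cloud(c)
# fallen bottle & calliper from height
for nm,(u0,u1,v0,v1),zlo in [('fallen',(238,305,120,165),.022),('cal',(318,358,112,185),.0125)]:
    m=np.zeros(P.shape[:2],bool);m[v0:v1,u0:u1]=1;m&=P[...,2]>zlo
    q=P[m];mu=q.mean(0);r=cv2.minAreaRect(q[:,:2].astype(np.float32));print(nm,len(q),mu.round(4),np.round(r[0],4),np.round(r[1],4),r[2],q[:,2].max(),q.min(0).round(4),q.max(0).round(4))
    w,V=np.linalg.eigh(np.cov(q[:,:2].T));print(V[:,1],np.sqrt(w))
# lane rails: near bench heights
m=(P[...,2]>.003)&(c['color'].min(-1)>90);m[:110]=0;m[175:]=0;m[:,:155]=0;m[:,450:]=0
q=P[m&(P[...,2]<.015)];r=cv2.minAreaRect(q[:,:2].astype(np.float32));print('lane',r)
im=cv2.resize(c['color'][100:190,230:370],None,fx=5.7,fy=5.7,interpolation=cv2.INTER_CUBIC);cv2.imwrite('pics/crop.png',im[...,::-1])
E
```

```text
{'time': 0.1, 'q': array([-1.30089018e+00,  2.64735260e-01,  1.60525456e+00,  1.10407016e-05,
        1.27372915e+00, -3.68748723e-02]), 'joint_vel': array([ 0.0005841 ,  0.00072602, -0.0018126 , -0.00070223,  0.00114437,
       -0.00130357]), 'joint_torque': array([-1.12572048e-03, -5.16712260e+01, -3.68590486e+01, -2.08666634e-04,
        6.34718963e-03, -7.57206112e-05]), 'tool_pos': array([ 0.20377758, -0.64318003,  0.4034382 ]), 'tcp_rot': array([-3.10261879e+00, -4.79675118e-01,  3.71568809e-04]), 'wrist_force': array([ 0.14046569, -0.32242145,  0.02629854]), 'torque': array([ 0.00295324, -0.01600553,  0.00602062]), 'grip_force': 0.0, 'width': 1.0040309430946515} 0.1734
top
mat 2458 px [279. 221.] W [0.4478 0.0757] rect [0.4477 0.0763] [0.1015 0.1713] 3.8 zq [0.0003 0.0035 0.0064] xyz [0.4478 0.0758 0.0034]
ring 55 px [328. 147.] W [ 0.646  -0.0533] rect [ 0.646  -0.0552] [0.0567 0.016 ] 0.3 zq [0.0024 0.0051 0.0075] xyz [ 0.6459 -0.0534  0.0049]
ring 53 px [347. 148.] W [ 0.6441 -0.1025] rect [ 0.644  -0.1012] [0.0514 0.0201] 3.1 zq [0.0019 0.0048 0.0074] xyz [ 0.6441 -0.1025 
[... 2411 characters left out ...]
0.1041 0.1061] xyz [0.6533 0.2809 0.0974]
bluecap 458 px [139. 290.] W [0.6629 0.3516] rect [0.6623 0.3504] [0.0413 0.0524] 83.8 zq [0.0908 0.1043 0.1063] xyz [0.6639 0.3512 0.0988]
fallen 831 [0.6498 0.094  0.0685] [0.5861 0.0318] [0.2921 0.0991] 42.40316390991211 0.9848973308675786 [ 0.4448 -0.0302  0.0246] [0.6861 0.1515 0.9849]
[0.66524149 0.74662826] [0.02240454 0.0388992 ]
cal 478 [ 0.6457 -0.0761  0.0444] [ 0.5807 -0.0715] [0.2696 0.0897] 1.4957232475280762 0.9848973308675786 [ 0.4448 -0.116   0.0125] [ 0.7155 -0.0262  0.9849]
[-0.99605065  0.08878681] [0.01286358 0.05254064]
lane ((0.6495708227157593, 0.01631036400794983), (0.7631464004516602, 0.14125390350818634), 86.87238311767578)
```

View pics/crop.png

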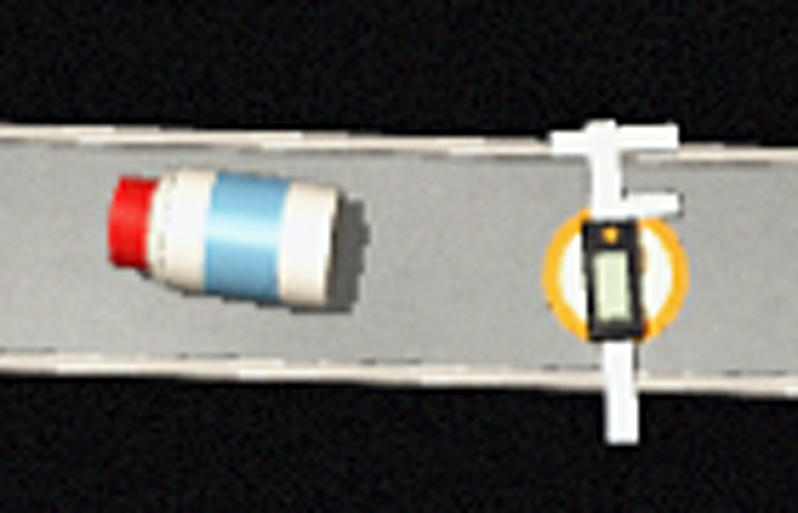

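The crop shows the bottle with its base at right (335,250) and its cap at left (130,222), slightly skewed. The calliper's slider is at (612,280), inside the ring. I'll refine the bottle, calliper and ring.

```bash
python3 - <<'E'
from h import *
for n,(fb,cb) in {'top':((238,305,120,165),(318,358,112,185)),'side':((205,270,190,250),(250,325,160,200))}.items():
    c=dict(np.load(n+'0.npz'));C=c['color'].astype(int);P=cloud(c);ok=c['depth']>0
    def box(b): m=np.zeros(ok.shape,bool);m[b[2]:b[3],b[0]:b[1]]=1;return m&ok
    q=P[box(fb)&(P[...,2]>.03)&(P[...,2]<.08)]
    # side points fit: cylinder axis via band slices
    r=cv2.minAreaRect(q[:,:2].astype(np.float32));print(n,'fallen rect',np.round(r[0],4),np.round(r[1],4),round(r[2],1),'zmax',np.percentile(q[:,2],99))
    for y in np.arange(.05,.16,.01):
        k=q[abs(q[:,1]-y)<.005]
        if len(k)>5: print(round(y,3),len(k),'x',k[:,0].min().round(4),k[:,0].max().round(4),'top x',k[k[:,2]>np.percentile(k[:,2],75)][:,0].mean().round(4),'z',np.percentile(k[:,2],95).round(4))
    # calliper slider: dark pixels in box
    m=box(cb)&(C.max(-1)<70)
    cc=cv2.connectedComponentsWithStats(m.astype(np.uint8))
    # white beam
    b=box(cb)&(C.min(-1)>225);v,u=np.nonzero(b);W=np.array([ray(c,p,.0145)[:2] for p in zip(u,v)],np.float32)
    r=cv2.minAreaRect(W);print('white',len(W),np.round(r[0],4),np.round(r[1],4),r[2])
    for x in np.arange(.57,.73,.01):
        k=W[abs(W[:,0]-x)<.005]
        if len(k)>2: print(round(x,3),len(k),k[:,1].min().round(4),k[:,1].max().round(4),k[:,1].mean().round(4))
    s=P[box(cb)&(P[...,2]>.0185)&(P[...,2]<.03)]
    r=cv2.minAreaRect(s[:,:2].astype(np.float32));print('slider',len(s),s.mean(0).round(4),np.round(r[0],4),np.round(r[1],4),r[2])
    H,S,V=cv2.split(cv2.cvtColor(c['color'],cv2.COLOR_RGB2HSV))
    m=(abs(H.astype(int)-18)<7)&(S>150)&(V>120)&box(cb)
    v,u=np.nonzero(m);W=np.array([ray(c,p,.005)[:2] for p in zip(u,v)])
    A=np.c_[2*W,np.ones(len(W))];x=np.linalg.lstsq(A,(W**2).sum(1),rcond=None)[0];print('ring',x[:2].round(4),np.sqrt(x[2]+x[0]**2+x[1]**2))
s=bot.read_state();print(cv2.Rodrigues(s['tcp_rot'])[0].round(3))
E
```

```text
top fallen rect [0.657 0.1  ] [0.0999 0.0546] 83.4 zmax 0.06315348620419174
0.05 52 x 0.6254 0.6787 top x 0.6541 z 0.06
0.06 87 x 0.6247 0.6778 top x 0.6524 z 0.062
0.07 85 x 0.6266 0.6802 top x 0.6546 z 0.062
0.08 83 x 0.6274 0.6788 top x 0.6545 z 0.0625
0.09 86 x 0.6289 0.6829 top x 0.6578 z 0.0618
0.1 87 x 0.6298 0.6819 top x 0.6585 z 0.061
0.11 85 x 0.6313 0.6861 top x 0.6595 z 0.0608
0.12 86 x 0.632 0.6853 top x 0.6584 z 0.0607
0.13 65 x 0.634 0.6815 top x 0.6586 z 0.0592
0.14 58 x 0.6423 0.681 top x 0.6625 z 0.0556
0.15 33 x 0.6425 0.6792 top x 0.6611 z 0.054
white 336 [ 0.6418 -0.0773] [0.147  0.0557] 0.11388055980205536
0.57 15 -0.0869 -0.0764 -0.0816
0.58 20 -0.0869 -0.0763 -0.0816
0.59 20 -0.1053 -0.0736 -0.082
0.6 15 -0.0842 -0.0736 -0.0789
0.61 15 -0.0842 -0.0736 -0.0789
0.63 21 -0.0999 -0.055 -0.077
0.64 22 -0.1025 -0.055 -0.0806
0.65 23 -0.1025 -0.0549 -0.0785
0.66 8 -0.0972 -0.0575 -0.081
0.67 20 -0.0945 -0.068 -0.0801
0.68 37 -0.1051 -0.068 -0.0864
0.69 19 -0.0786 -0.068 -0.073
0.7 41 -0.105 -0.0493 -0.0722
0.71 59 -0.105 -0.0493 -0.0793
slider 203 [ 0.641  -0.0762  0
[... 278 characters left out ...]
 x 0.624 0.6735 top x 0.6516 z 0.0607
0.08 89 x 0.6252 0.6746 top x 0.6546 z 0.0615
0.09 101 x 0.6265 0.6757 top x 0.6542 z 0.061
0.1 96 x 0.6274 0.6771 top x 0.655 z 0.0606
0.11 107 x 0.6287 0.6769 top x 0.6555 z 0.0608
0.12 101 x 0.6295 0.6798 top x 0.6567 z 0.0608
0.13 135 x 0.6319 0.6836 top x 0.6558 z 0.0592
0.14 83 x 0.636 0.6748 top x 0.6602 z 0.0541
0.15 118 x 0.64 0.6816 top x 0.659 z 0.0532
white 7 [ 0.7072 -0.0698] [0.005  0.0109] 16.24102210998535
0.71 6 -0.0747 -0.0671 -0.0708
slider 175 [ 0.6385 -0.0728  0.0222] [ 0.6395 -0.0772] [0.0565 0.0351] 3.4388465881347656
ring [ 0.6452 -0.0774] 0.03008532798868464
[[ 0.953  0.302 -0.001]
 [ 0.302 -0.953  0.002]
 [ 0.    -0.002 -1.   ]]
```

>>> drive_tool([
  [0.3,0.4,0],
  [0.76,0.98,0],
  [0.76,0.98,0],
  [0.76,0.98,0],
  [0.76,0.98,0],
  [0.76,0.98,0],
  [0.76,0.98,0],
  [0.76,0.98,0],
], claw=[45,45,45,45,45,45,45,45], yaw=[-0.074,-0.074,-0.074,-0.074,-0.074,-0.074,-0.074,-0.074], newtons=60)

```text
time: 0.77
tool_pos: [0.4085, -0.3779, 0.4043]
tcp_rot: [-3.139, -0.116, 0.001]
wrist_force: [0.3, -0.2, -0.3]
width: 0.529
grip_force: 0.0
```

>>> drive_tool([
  [0.465,0.603,-0.21],
  [0.465,0.603,-0.21],
  [0.465,0.603,-0.21],
  [0.465,0.603,-0.21],
  [0.465,0.603,-0.21],
  [0.465,0.603,-0.21],
  [0.465,0.603,-0.21],
  [0.465,0.603,-0.21],
], claw=[45,45,45,45,45,45,45,45], yaw=[0,0,0,0,0,0,0,0])

```text
time: 1.43
tool_pos: [0.6047, -0.1235, 0.3151]
tcp_rot: [-3.139, -0.117, 0.001]
wrist_force: [-0.3, -0.6, 0.1]
width: 0.527
grip_force: 0.0
```

>>> drive_tool([
  [0.1,0.14,-0.05],
  [0.1,0.14,-0.05],
], claw=[45,45], yaw=[0,0])

```text
time: 1.6
tool_pos: [0.6513, -0.0584, 0.2917]
tcp_rot: [-3.139, -0.117, 0.001]
wrist_force: [1.6, 0.0, -0.4]
width: 0.526
grip_force: 0.0
```

>>> drive_tool([
  [-0.03,-0.05,-0.06],
  [-0.03,-0.05,-0.06],
  [-0.03,-0.05,-0.06],
], claw=[45,45,45], yaw=[0,0,0])

```text
time: 1.85
tool_pos: [0.6341, -0.0842, 0.2594]
tcp_rot: [-3.138, -0.118, 0.01]
wrist_force: [0.2, 0.3, 0.5]
width: 0.527
grip_force: 0.0
```

```bash
python3 - <<'E'
from h import *
a=cam('side','s1');b=cam('wrist','w1');s=bot.read_state();print(s['tool_pos'],s['width'])
cv2.imwrite('pics/sw1.png',np.hstack([a['color'],b['color']])[::1,::1,::-1] if 0 else np.vstack([cv2.resize(a['color'][60:260,160:480],(480,300)),cv2.resize(b['color'],(480,300))])[...,::-1])
P=cloud(a);p=s['tool_pos']
m=(a['depth']>0)&(np.hypot(P[...,0]-p[0],P[...,1]-p[1])<.06)&(P[...,2]>.03)
q=P[m];print('lowest finger z',np.percentile(q[:,2],[0,1,3,10]), 'reach',p[2]-q[:,2].min())
w=b;C=b['color'];P=cloud(b)
m=(P[...,2]>.018)&(P[...,2]<.03)&(b['depth']>0)&(abs(P[...,0]-.641)<.05)&(abs(P[...,1]+.0765)<.03)
r=cv2.minAreaRect(P[m][:,:2].astype(np.float32));print('slider wrist',r,b['eye'])
E
```

```text
[ 0.63570719 -0.08543715  0.26286561] 0.5268647500421141
lowest finger z [0.08776291 0.09898297 0.11554005 0.16523849] reach 0.1751027050314693
slider wrist ((0.639404296875, -0.07600921392440796), (0.05617479234933853, 0.025513535365462303), 4.602837562561035) [ 0.70566781 -0.07892809  0.23009176]
```

View pics/sw1.png

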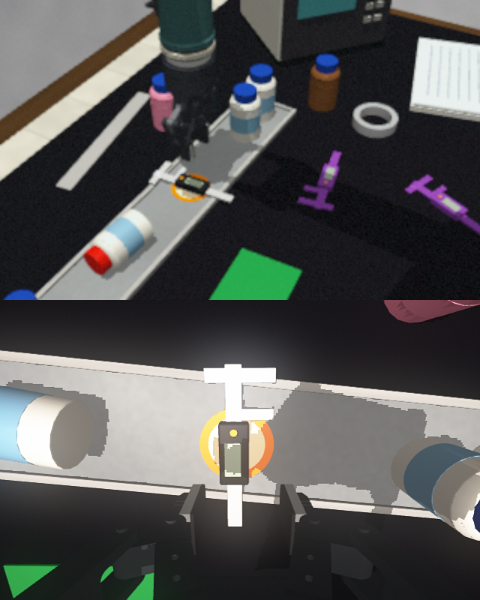

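The side view shows the gripper above the calliper. The wrist view shows the slider at about (233,447), slightly left of centre between the fingers.

>>> drive_tool([
  [0.013,0.018,-0.03],
  [0.013,0.018,-0.06],
  [0.013,0.018,-0.09],
  [0.013,0.018,-0.12],
  [0.013,0.018,-0.12],
  [0.013,0.018,-0.12],
], claw=[45,45,45,45,45,45], yaw=[0,0,0,0,0,0])

```text
time: 2.45
tool_pos: [0.6422, -0.077, 0.2034]
tcp_rot: [-3.139, -0.114, -0.0]
wrist_force: [0.5, 0.3, 0.2]
width: 0.525
grip_force: 0.0
```

```bash
python3 - <<'E'
from h import *
a=cam('side');b=cam('wrist');s=bot.read_state();p=s['tool_pos'];print(p,s['width'],s['wrist_force'])
cv2.imwrite('pics/sw2.png',np.vstack([cv2.resize(a['color'][120:220,230:390],(480,300)),cv2.resize(b['color'],(480,300))])[...,::-1])
P=cloud(a)
m=(a['depth']>0)&(np.hypot(P[...,0]-p[0],P[...,1]-p[1])<.04)&(P[...,2]>.027)
print('reach',p[2]-np.sort(P[m][:,2])[:12])
E
```

```text
[ 0.64300887 -0.07692142  0.20478241] 0.5302085903166267 [ 0.25219327 -0.61776881 -0.24715352]
reach [0.1740464  0.17384258 0.17362583 0.17329857 0.17254317 0.17228225
 0.17176596 0.17143432 0.17141518 0.17136402 0.17080899 0.17026137]
```

View pics/sw2.png

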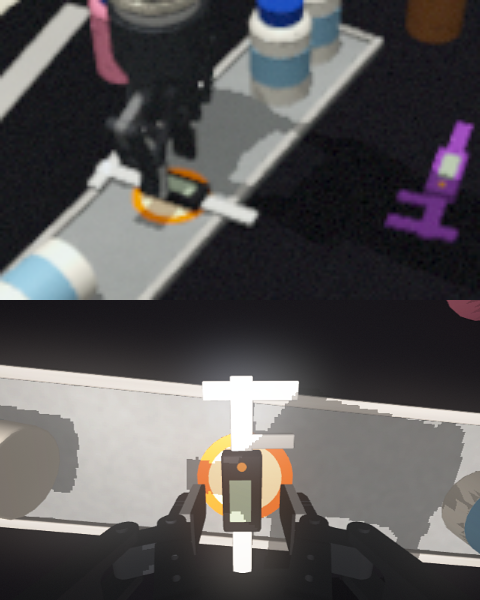

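The slider is centred between the pads. Next I go down and grip.

>>> drive_tool([
  [-0.001,0,-0.018],
  [-0.001,0,-0.035],
  [-0.001,0,-0.035],
], claw=[45,45,45], yaw=[0,0,0])

```text
time: 2.8
tool_pos: [0.6407, -0.0762, 0.1837]
tcp_rot: [-3.139, -0.116, 0.004]
wrist_force: [-0.9, 0.2, -0.8]
width: 0.524
grip_force: 0.0
```

>>> drive_tool([
  [0,0,0],
  [0,0,0],
  [0,0,0],
  [0,0,0],
  [0,0,0],
  [0,0,0],
], claw=[15,15,15,15,15,15], yaw=[0,0,0,0,0,0], newtons=60)

```text
time: 3.3
tool_pos: [0.6415, -0.0762, 0.1852]
tcp_rot: [-3.139, -0.117, 0.0]
wrist_force: [0.4, 0.4, -2.0]
width: 0.284
grip_force: 61.1
```

>>> drive_tool([
  [0,0,0.01],
  [0,0,0.03],
  [0,0,0.06],
  [0,0,0.1],
  [0,0,0.14],
  [0,0,0.18],
  [0,0,0.2],
  [0,0,0.2],
], claw=[15,15,15,15,15,15,15,15], yaw=[0,0,0,0,0,0,0,0])

```text
time: 3.97
tool_pos: [0.6431, -0.0765, 0.2898]
tcp_rot: [3.138, 0.117, 0.011]
wrist_force: [0.4, 0.4, -1.2]
width: 0.283
grip_force: 61.2
```

>>> drive_tool([
  [-0.02,0.02,0],
  [-0.06,0.05,0],
  [-0.11,0.09,0],
  [-0.16,0.13,0],
  [-0.21,0.17,0],
  [-0.26,0.21,0],
  [-0.31,0.25,0],
  [-0.35,0.28,0],
], claw=[15,15,15,15,15,15,15,15], yaw=[0.02,0.05,0.09,0.13,0.17,0.205,0.24,0.27])

```text
time: 4.63
tool_pos: [0.464, 0.0647, 0.2839]
tcp_rot: [-2.808, -1.405, 0.004]
wrist_force: [0.6, 0.1, -1.6]
width: 0.288
grip_force: 61.2
```

```bash
python3 - <<'E'
from h import *
a=cam('side');b=cam('wrist');s=bot.read_state();print(s)
cv2.imwrite('pics/sw3.png',np.vstack([cv2.resize(a['color'][100:300,200:520],(480,300)),cv2.resize(b['color'],(480,300))])[...,::-1])
E
```

```text
{'time': 4.7333, 'q': array([ 8.63667851e-02, -1.71907376e-02,  2.15656675e+00,  9.32996875e-04,
        1.00739850e+00,  7.29893939e-01]), 'joint_vel': array([-0.0329464 ,  0.03269845, -0.06186402, -0.0279258 , -0.03970061,
        0.05488192]), 'joint_torque': array([  0.76892747, -33.60702753, -33.29908848,   0.21648379,
         0.16700573,  -0.41920105]), 'tool_pos': array([0.46276052, 0.06519797, 0.2833847 ]), 'tcp_rot': array([-2.80792585, -1.4030393 ,  0.00710554]), 'wrist_force': array([ 0.52040519, -0.20219248, -2.30158415]), 'torque': array([-0.04646806, -0.03431433, -0.02472326]), 'grip_force': 61.133962869644165, 'width': 0.28651746690021457}
```

View pics/sw3.png

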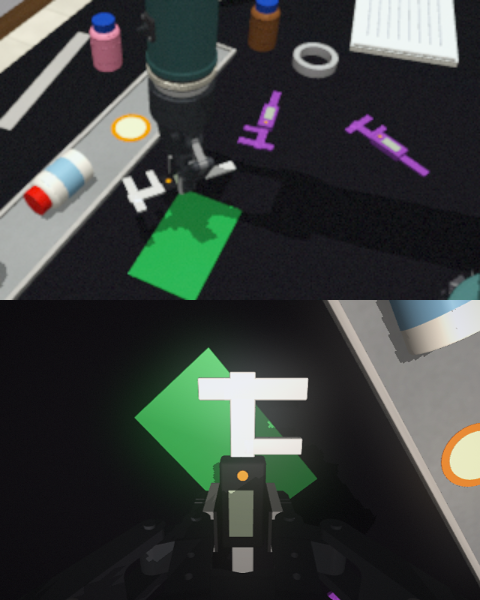

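The calliper is held level at (240,480) in the lower view, above the mat. I'll finish the turn and go down.

>>> drive_tool([
  [-0.005,0.005,0],
  [-0.01,0.01,0],
  [-0.015,0.015,0],
  [-0.02,0.02,-0.01],
  [-0.025,0.025,-0.03],
  [-0.03,0.026,-0.06],
  [-0.03,0.026,-0.09],
  [-0.03,0.026,-0.12],
], claw=[15,15,15,15,15,15,15,15], yaw=[0.035,0.07,0.105,0.14,0.175,0.21,0.226,0.226])

```text
time: 5.4
tool_pos: [0.4517, 0.0764, 0.2243]
tcp_rot: [2.15, 2.29, -0.0]
wrist_force: [0.7, -0.0, -0.7]
width: 0.284
grip_force: 61.2
```

>>> drive_tool([
  [0,0,-0.02],
  [0,0,-0.04],
  [0,0,-0.05],
  [0,0,-0.055],
  [0,0,-0.055],
], claw=[15,15,15,15,15], yaw=[0,0,0,0,0])

```text
time: 5.82
tool_pos: [0.4516, 0.0766, 0.1974]
tcp_rot: [-2.152, -2.288, 0.001]
wrist_force: [-0.1, -0.3, -0.9]
width: 0.282
grip_force: 61.2
```

```bash
python3 - <<'E'
from h import *
s=bot.read_state();r=s['tcp_rot'];print(s['tool_pos'],s['wrist_force'],s['width'],2*np.degrees(np.arctan2(r[1],r[0]))-90)
E
```

```text
[0.45163588 0.07662218 0.19736214] [-0.09376598 -0.28225522 -0.93697134] 0.2821961325037934 -356.4855479709891
```

>>> drive_tool([
  [-0.007,0.002,-0.01],
  [-0.007,0.002,-0.02],
  [-0.007,0.002,-0.028],
  [-0.007,0.002,-0.033],
  [-0.007,0.002,-0.036],
  [-0.007,0.002,-0.036],
], claw=[15,15,15,15,15,15], yaw=[0,0,0,0,0,0])

```text
time: 6.32
tool_pos: [0.4479, 0.0777, 0.1795]
tcp_rot: [-2.152, -2.289, 0.001]
wrist_force: [-0.2, -0.6, -1.9]
width: 0.284
grip_force: 61.2
```

>>> drive_tool([
  [0,0,-0.002],
  [0,0,-0.003],
  [0,0,-0.003],
], claw=[15,15,15], yaw=[0,0,0])

```text
time: 6.57
tool_pos: [0.4483, 0.0777, 0.1791]
tcp_rot: [-2.152, -2.289, 0.0]
wrist_force: [-3.0, -0.3, 5.3]
width: 0.287
grip_force: 61.9
```

Contact felt; release and lift.

>>> drive_tool([
  [0,0,0],
  [0,0,0],
  [0,0,0],
  [0,0,0],
  [0,0,0],
], claw=[27,32,40,45,45], yaw=[0,0,0,0,0])

```text
time: 6.98
tool_pos: [0.4482, 0.0777, 0.1784]
tcp_rot: [2.152, 2.289, 0.0]
wrist_force: [-1.1, -0.5, -0.4]
width: 0.529
grip_force: 0.0
```

>>> drive_tool([
  [0,0,0.02],
  [0,0,0.05],
  [0,0,0.1],
  [0,0,0.17],
  [0.05,0,0.24],
  [0.12,0,0.28],
  [0.2,0.01,0.28],
  [0.28,0.02,0.28],
], claw=[45,45,45,60,85,85,85,85], yaw=[0,0,0,0,0,-0.02,-0.04,-0.057])

```text
time: 7.65
tool_pos: [0.5903, 0.0878, 0.3224]
tcp_rot: [2.349, 2.081, 0.008]
wrist_force: [-0.8, -0.2, 0.4]
width: 0.999
grip_force: 0.0
```

```bash
python3 - <<'E'
from h import *
a=cam('side');b=cam('wrist');t=cam('top');s=bot.read_state();r=s['tcp_rot'];print(s['tool_pos'],s['width'],2*np.degrees(np.arctan2(r[1],r[0]))-90)
cv2.imwrite('pics/sw4.png',np.vstack([cv2.resize(a['color'][100:300,160:480],(480,300)),cv2.resize(b['color'],(480,300))])[...,::-1])
for n,c in [('side',a),('wrist',b),('top',t)]:
    P=cloud(c);ok=c['depth']>0;C=c['color'].astype(int)
    H,S,V=cv2.split(cv2.cvtColor(c['color'],cv2.COLOR_RGB2HSV))
    m=(abs(H.astype(int)-18)<8)&(S>140)&(V>110)&ok&(np.hypot(P[...,0]-.645,P[...,1]+.0775)<.05)
    if m.sum()>20:
        v,u=np.nonzero(m);W=np.array([ray(c,p,.005)[:2] for p in zip(u,v)]);A=np.c_[2*W,np.ones(len(W))];x=np.linalg.lstsq(A,(W**2).sum(1),rcond=None)[0];print(n,'ring',len(W),x[:2].round(4),np.sqrt(x[2]+x[0]**2+x[1]**2).round(4))
    q=P[ok&(P[...,2]>.03)&(P[...,2]<.07)&(abs(P[...,0]-.656)<.045)&(abs(P[...,1]-.1)<.07)]
    if len(q)>50:
        R=cv2.minAreaRect(q[:,:2].astype(np.float32));print(n,'fallen',len(q),R)
        for y in np.arange(.05,.16,.02):
            k=q[abs(q[:,1]-y)<.005]
            if len(k)>5: print(round(y,3),len(k),k[:,0].min().round(4),k[:,0].max().round(4))
    m=ok&(C.min(-1)>150)&(abs(P[...,0]-.448)<.06)&(abs(P[...,1]-.076)<.1)&(P[...,2]<.03)
    if m.sum()>20:
        R=cv2.minAreaRect(P[m][:,:2].astype(np.float32));print(n,'cal',m.sum(),R,np.percentile(P[m][:,2],[2,50,98]))
E
```

```text
[0.59041415 0.08788606 0.31833149] 1.0030335342998482 -6.716452498447609
side ring 77 [ 0.6444 -0.0778] 0.0302
side fallen 1012 ((0.6531357765197754, 0.10281505435705185), (0.1019507646560669, 0.05111381411552429), 81.59571075439453)
0.05 10 0.6355 0.6703
0.07 92 0.6238 0.6738
0.09 100 0.6254 0.6745
0.11 101 0.6283 0.6783
0.13 124 0.6309 0.683
0.15 120 0.6399 0.6823
side cal 474 ((0.46276187896728516, 0.08190902322530746), (0.059185098856687546, 0.14728514850139618), 10.991158485412598) [0.00391857 0.00850678 0.01762036]
wrist ring 994 [ 0.6444 -0.0779] 0.0301
wrist fallen 9607 ((0.6552912592887878, 0.10086166858673096), (0.09985765069723129, 0.05485409498214722), 83.31031799316406)
0.05 232 0.625 0.6765
0.07 898 0.6242 0.6788
0.09 981 0.626 0.6812
0.11 1063 0.6282 0.6845
0.13 1082 0.631 0.6834
0.15 528 0.6401 0.6807
wrist cal 3088 ((0.4590071141719818, 0.08624185621738434), (0.06292764097452164, 0.1362595558166504), 11.244181632995605) [0.00589299 0.00891492 0.01826263]
top ring 188 [ 0.6456 -0.0781] 0.0304
top fallen 229 ((0.6531053781509399, 0.06235542893409729), (0.024646690115332603, 0.05508776381611824), 84.32527160644531)
0.05 55 0.6249 0.6777
0.07 81 0.6263 0.6813
top cal 120 ((0.45169734954833984, 0.0355687141418457), (0.015053320676088333, 0.0633208379149437), 6.785665512084961) [0.00233295 0.00877735 0.01956217]
```

View pics/sw4.png

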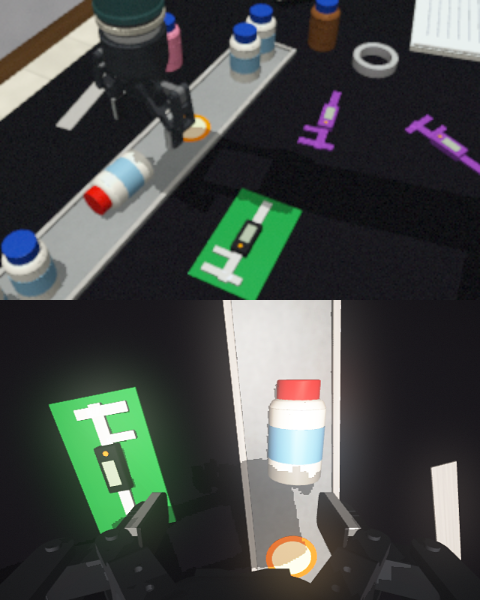

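The calliper lies flat on the mat; the lower view shows it at (112,465). The bottle is untouched, with its cap at (298,388) in the wrist view.

The tool can't tilt, so I'll grip the cap near its end with the lower part of the pads. On lifting, the heavy body should swing down, and I'll square it off against the plate.

>>> drive_tool([
  [0.06,0.05,-0.04],
  [0.12,0.1,-0.08],
  [0.14,0.116,-0.12],
  [0.14,0.116,-0.16],
  [0.14,0.116,-0.16],
  [0.14,0.116,-0.16],
], claw=[62,62,62,62,62,62], yaw=[0,0,0,0,0,0])

```text
time: 8.3
tool_pos: [0.6561, 0.1455, 0.2368]
tcp_rot: [-2.345, -2.086, 0.007]
wrist_force: [-0.6, -0.4, -0.3]
width: 0.727
grip_force: 0.0
```

```bash
python3 - <<'E'
from h import *
b=cam('wrist','w5');s=bot.read_state();r=s['tcp_rot'];print(s['tool_pos'],s['width'],2*np.degrees(np.arctan2(r[1],r[0]))-90)
P=cloud(b);ok=b['depth']>0
H,S,V=cv2.split(cv2.cvtColor(b['color'],cv2.COLOR_RGB2HSV))
m=((H<6)|(H>174))&(S>150)&(V>60)&ok
q=P[m];q=q[q[:,2]>.02];print('cap',len(q),q.min(0),q.max(0),q.mean(0),cv2.minAreaRect(q[:,:2].astype(np.float32)))
E
```

```text
[0.65698517 0.14542856 0.23853002] 0.7204322440911171 -366.7076880193742
cap 2414 [0.64013854 0.13085509 0.02890694] [0.6814866  0.15257515 0.05482881] [0.66055084 0.14223185 0.04967645] ((0.6605218052864075, 0.14162467420101166), (0.018421845510601997, 0.040424004197120667), 84.07478332519531)
```

>>> drive_tool([
  [0.007,0,-0.025],
  [0.007,0,-0.05],
  [0.007,0,-0.075],
  [0.007,0,-0.089],
  [0.007,0,-0.089],
], claw=[62,62,62,62,62], yaw=[0,0,0,0,0])

```text
time: 8.77
tool_pos: [0.66, 0.1452, 0.1907]
tcp_rot: [-2.346, -2.085, 0.007]
wrist_force: [-0.5, -0.6, 0.2]
width: 0.719
grip_force: 0.0
```

>>> drive_tool([
  [0,0,0],
  [0,0,0],
  [0,0,0],
  [0,0,0],
  [0,0,0],
  [0,0,0],
], claw=[38,38,38,38,38,38], yaw=[0,0,0,0,0,0], newtons=20)

```text
time: 9.27
tool_pos: [0.6618, 0.1457, 0.1941]
tcp_rot: [2.347, 2.087, 0.001]
wrist_force: [0.6, -0.0, -1.2]
width: 0.48
grip_force: 21.8
```

```bash
python3 - <<'E'
from h import *
a=cam('side');b=cam('wrist');s=bot.read_state();print(s['tool_pos'],s['wrist_force'],s['width'])
cv2.imwrite('pics/sw6.png',np.vstack([cv2.resize(a['color'][150:275,130:330],(480,300)),cv2.resize(b['color'],(480,300))])[...,::-1])
E
```

```text
[0.66178341 0.14577995 0.19410706] [ 0.3447729  -0.44729866 -1.0391624 ] 0.4815177324000165
```

View pics/sw6.png

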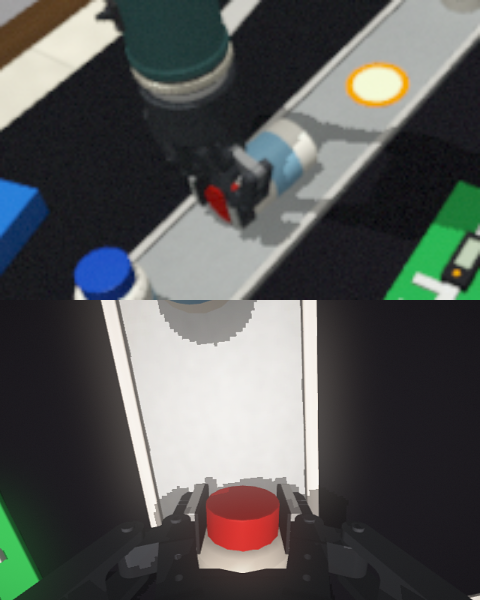

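The cap at (240,515) in the wrist view is held between the pads with a light grip. Next is the first half of the raising arc, about the base edge.

>>> drive_tool([
  [0,-0.005,0.016],
  [-0.001,-0.013,0.032],
  [-0.002,-0.021,0.046],
  [-0.004,-0.032,0.06],
  [-0.005,-0.042,0.073],
  [-0.006,-0.053,0.084],
  [-0.008,-0.073,0.1],
  [-0.011,-0.093,0.114],
], claw=[38,38,38,38,38,38,38,38], yaw=[0,0,0,0,0,0,0,0])

```text
time: 10.03
tool_pos: [0.656, 0.0983, 0.2516]
tcp_rot: [2.347, 2.088, 0.0]
wrist_force: [-0.0, -0.1, -1.3]
width: 0.481
grip_force: 21.7
```

```bash
cat > tilt.py <<'E'
from h import *
import sys
a=cam('side');s=bot.read_state();p=s['tool_pos'];print(s['time'],p,s['wrist_force'].round(2),s['width'],s['grip_force'])
cv2.imwrite(f'pics/{sys.argv[1]}.png',cv2.resize(a['color'][100:275,130:410],(800,500))[...,::-1])
P=cloud(a);C=a['color'].astype(int);ok=a['depth']>0
m=ok&(C.min(-1)>110)|ok&(C[...,2]-C[...,0]>25)&(C[...,2]>90)
m&=(P[...,2]>.008)&(np.hypot(P[...,0]-p[0],P[...,1]-p[1])<.11)&(P[...,2]<p[2]-.1)
q=P[m];d=np.array([.117,.993]);t=(q[:,:2]-p[:2])@d
print('n',len(q),'along',np.percentile(t,[1,50,99]).round(4),'z',np.percentile(q[:,2],[1,50,99]).round(4))
b=ok&(C[...,2]-C[...,0]>25)&(C[...,2]>90)&(np.hypot(P[...,0]-p[0],P[...,1]-p[1])<.11)&(P[...,2]<p[2]-.1)
q=P[b];
if len(q): print('band',len(q),'along',((q[:,:2]-p[:2])@d).mean().round(4),'xyz',q.mean(0).round(4))
E
python3 tilt.py t1
```

```text
10.0833 [0.65641893 0.09654777 0.25329304] [-0.31 -0.97 -0.08] 0.4808048877582009 21.780070960521698
n 842 along [-0.0928 -0.0507  0.0969] z [0.0081 0.0889 0.1184]
band 248 along -0.0577 xyz [0.6331 0.0412 0.1047]
```

View pics/t1.png

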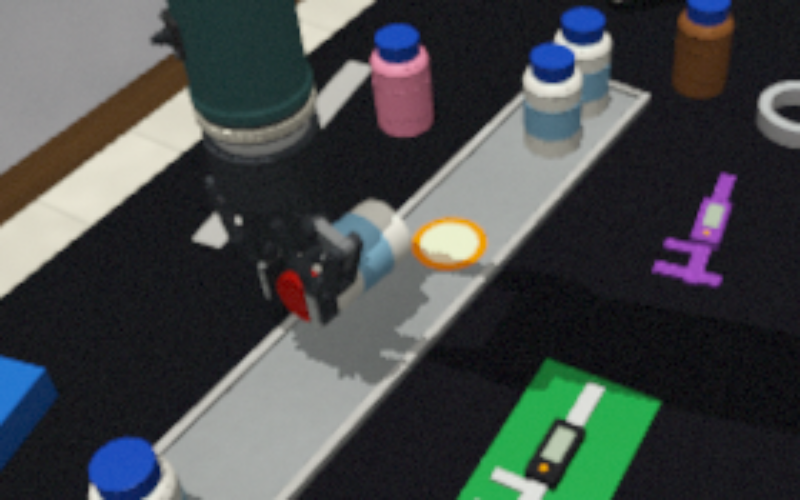

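The bottle came up level; the grip friction is too high for it to swing. I'll go lower and ease the fingers until it pivots.

>>> drive_tool([
  [0,0,-0.03],
  [0,0,-0.06],
  [0,0,-0.06],
  [0,0,-0.06],
  [0,0,-0.06],
  [0,0,-0.06],
], claw=[38,38,40,40,40.5,40.5], yaw=[0,0,0,0,0,0], newtons=20)

```text
time: 10.58
tool_pos: [0.6563, 0.0994, 0.221]
tcp_rot: [2.347, 2.088, 0.0]
wrist_force: [0.7, -1.1, -1.3]
width: 0.477
grip_force: 21.8
```

>>> drive_tool([
  [0,0,0],
  [0,0,0],
], claw=[40.8,40.8], yaw=[0,0])

```text
time: 10.75
tool_pos: [0.6565, 0.0994, 0.2214]
tcp_rot: [2.347, 2.087, 0.001]
wrist_force: [0.7, -0.5, -1.8]
width: 0.478
grip_force: 21.8
```

>>> drive_tool([
  [0,0,0],
  [0,0,0],
], claw=[41,41], yaw=[0,0])

```text
time: 10.92
tool_pos: [0.6563, 0.0993, 0.2212]
tcp_rot: [2.347, 2.087, 0.001]
wrist_force: [-1.2, -0.1, -1.6]
width: 0.483
grip_force: 21.8
```

>>> drive_tool([
  [0,0,0],
  [0,0,0],
], claw=[41.3,41.3], yaw=[0,0])

```text
time: 11.08
tool_pos: [0.6561, 0.0992, 0.2209]
tcp_rot: [2.348, 2.087, 0.0]
wrist_force: [0.3, 0.9, -2.6]
width: 0.488
grip_force: 14.4
```

>>> drive_tool([
  [0,0,0],
  [0,0,0],
], claw=[41.6,41.6], yaw=[0,0])

```text
time: 11.25
tool_pos: [0.6562, 0.0992, 0.221]
tcp_rot: [2.348, 2.087, 0.0]
wrist_force: [0.2, -0.3, -1.1]
width: 0.49
grip_force: 7.4
```

Grip force can be eased finely; check the tilt.

>>> drive_tool([
  [0,0,0],
  [0,0,0],
], claw=[41.7,41.7], yaw=[0,0])

```text
time: 11.42
tool_pos: [0.6562, 0.0992, 0.221]
tcp_rot: [2.348, 2.087, 0.0]
wrist_force: [-0.5, 0.5, -1.4]
width: 0.49
grip_force: 5.2
```

```bash
python3 tilt.py t2
```

```text
11.4667 [0.65619893 0.09925237 0.22100886] [-0.23  0.17 -0.97] 0.4912574288546378 5.155208185315132
n 724 along [-0.0944 -0.0453  0.0956] z [0.0081 0.0326 0.0678]
band 203 along -0.0591 xyz [0.6308 0.0428 0.0553]
```

It pivoted about 17°, until the base touched the plate. I'll continue the arc with this light grip.

>>> drive_tool([
  [-0.001,-0.007,0.01],
  [-0.002,-0.014,0.019],
  [-0.003,-0.028,0.033],
  [-0.005,-0.046,0.048],
  [-0.008,-0.069,0.062],
  [-0.011,-0.09,0.072],
  [-0.014,-0.116,0.08],
  [-0.014,-0.116,0.08],
], claw=[41.7,41.7,41.7,41.7,41.7,41.7,41.7,41.7], yaw=[0,0,0,0,0,0,0,0])

```text
time: 12.13
tool_pos: [0.6493, 0.0383, 0.2623]
tcp_rot: [2.348, 2.083, 0.001]
wrist_force: [-0.4, -0.1, -0.1]
width: 0.488
grip_force: 5.3
```

```bash
python3 tilt.py t3
```

```text
12.1833 [0.64935175 0.03929381 0.26196446] [ 0.43 -0.29  1.16] 0.4896943071977412 5.3602297604084015
n 651 along [-0.0933 -0.0032  0.0956] z [0.0081 0.0284 0.139 ]
band 151 along -0.0223 xyz [0.6244 0.0198 0.0503]
```

View pics/t3.png

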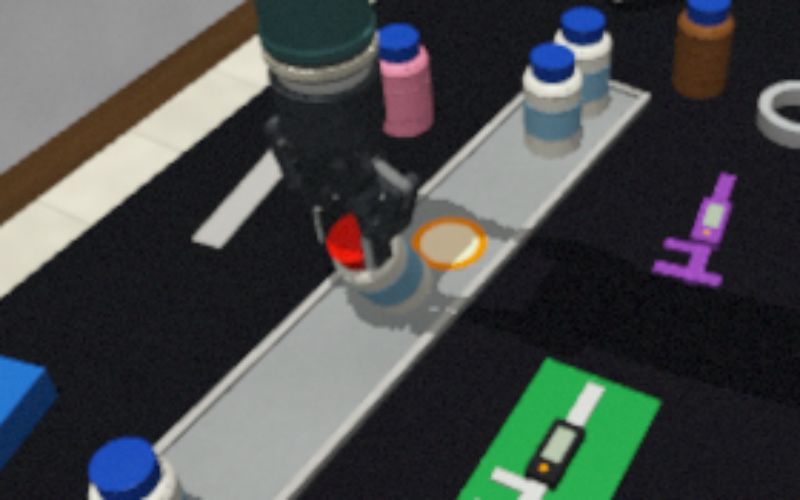

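It stands about 60° up, cap at (345,240), with its base on the plate. I'll complete the arc.

>>> drive_tool([
  [-0.001,-0.01,0.001],
  [-0.002,-0.02,0.002],
  [-0.003,-0.03,0.002],
  [-0.005,-0.04,0.002],
  [-0.006,-0.055,0.002],
  [-0.008,-0.07,0],
  [-0.01,-0.086,-0.003],
  [-0.012,-0.1,-0.006],
], claw=[41.7,41.7,41.7,41.7,41.7,41.7,41.7,41.7], yaw=[0,0,0,0,0,0,0,0])

```text
time: 12.85
tool_pos: [0.6431, -0.0097, 0.2575]
tcp_rot: [2.348, 2.087, 0.0]
wrist_force: [1.2, 2.1, 7.0]
width: 0.483
grip_force: 6.3
```

```bash
python3 tilt.py t4
```

```text
12.9 [ 0.64302929 -0.0105727   0.25756752] [ 1.47 -0.34  1.37] 0.49044980545331224 5.848897844552994
n 868 along [-0.0913  0.0229  0.092 ] z [0.0081 0.0348 0.092 ]
band 214 along 0.0188 xyz [0.6288 0.01   0.0454]
```

View pics/t4.png

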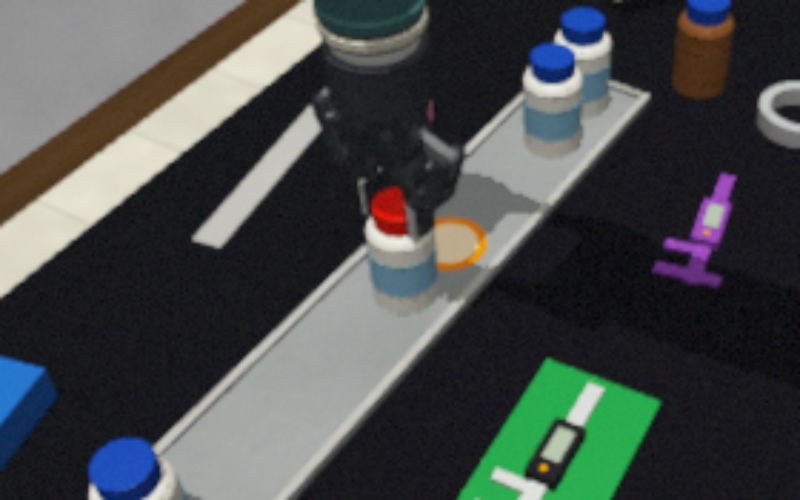

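The bottle is upright, with its cap at (397,210), just short of the spot. That's my picture budget used up (11 views, one over the limit of 10), so I'll rely on numbers from here. I'll let go so the bottle settles flat, then measure it.

>>> drive_tool([
  [0,0,0],
  [0,0,0],
  [0,0,0],
  [0,0,0],
  [0,0,0],
  [0,0,0],
  [0,0,0],
  [0,0,0],
], claw=[42.5,43.5,45,48,52,56,60,60], yaw=[0,0,0,0,0,0,0,0])

```text
time: 13.57
tool_pos: [0.6431, -0.0086, 0.2578]
tcp_rot: [-2.348, -2.088, 0.0]
wrist_force: [-0.2, 0.1, 0.0]
width: 0.704
grip_force: 0.0
```

```bash
cat > cap.py <<'E'
from h import *
s=bot.read_state();p=s['tool_pos'];r=s['tcp_rot'];print(s['time'],p,s['wrist_force'].round(2),s['width'],'yawy',2*np.degrees(np.arctan2(r[1],r[0]))-90)
for n in ['side','wrist','top']:
    c=cam(n);P=cloud(c);ok=c['depth']>0
    H,S,V=cv2.split(cv2.cvtColor(c['color'],cv2.COLOR_RGB2HSV))
    R=((H<6)|(H>174))&(S>150)&(V>50)&ok
    q=P[R&(P[...,2]>.07)&(P[...,2]<.12)]
    if len(q)>20:
        t=q[q[:,2]>np.percentile(q[:,2],98)-.005];R2=cv2.minEnclosingCircle(t[:,:2].astype(np.float32))
        print(n,'cap',len(q),'top z',np.percentile(q[:,2],[50,98]).round(4),'circle',np.round(R2,4) if 0 else R2)
        A=np.c_[t[:,:2]-t[:,:2].mean(0),np.ones(len(t))];k=np.linalg.lstsq(A,t[:,2],rcond=None)[0];print('  slope deg',np.degrees(k[:2]).round(1))
    # body lower part: circle fit radius 28 on z .015-.07
    d=c['color'].astype(int);m=ok&(P[...,2]>.012)&(P[...,2]<.072)&(d.max(-1)>60)&(np.hypot(P[...,0]-p[0],P[...,1]-p[1])<.06)
    q=P[m]
    if len(q)>60:
        from scipy.optimize import least_squares
        for lo,hi in [(.012,.04),(.04,.072)]:
            k=q[(q[:,2]>lo)&(q[:,2]<hi)]
            if len(k)>30:
                f=least_squares(lambda x:np.hypot(*(k[:,:2]-x).T)-.028,p[:2],loss='soft_l1',f_scale=.002);print(n,'body',lo,len(k),f.x.round(4),'rms',np.sqrt((f.fun**2).mean()).round(4))
E
python3 cap.py
```

```text
13.5667 [ 0.64308082 -0.00862087  0.25775431] [-0.16  0.15  0.04] 0.7036428801166342 yawy -366.70724498369555
side cap 212 top z [0.1037 0.1067] circle ((0.6388159990310669, -0.0011310114059597254), 0.025926286354660988)
  slope deg [-1.9  0.6]
side body 0.012 184 [ 0.6441 -0.0066] rms 0.0023
side body 0.04 239 [ 0.6441 -0.0066] rms 0.001
wrist cap 7182 top z [0.1046 0.1058] circle ((0.6432167887687683, -0.008011871948838234), 0.021018801257014275)
  slope deg [ 0.  -0.1]
wrist body 0.012 631 [ 0.6433 -0.0082] rms 0.0002
wrist body 0.04 1329 [ 0.6433 -0.0082] rms 0.0002
```

Standing flat at (0.6433, -0.0081), and the spot is at (0.6446, -0.078). I'll grip the cap firmly, lift a little and carry.

>>> drive_tool([
  [0,0,-0.004],
  [0,0,-0.004],
  [0,0,-0.004],
  [0,0,-0.004],
  [0,0,-0.004],
  [0,0,-0.004],
], claw=[50,38,38,38,38,38], yaw=[0,0,0,0,0,0], newtons=35)

```text
time: 14.22
tool_pos: [0.6431, -0.0088, 0.2557]
tcp_rot: [2.348, 2.087, 0.0]
wrist_force: [1.2, -0.1, -0.8]
width: 0.477
grip_force: 35.6
```

>>> drive_tool([
  [0,0,0.006],
  [0,0,0.014],
  [0,0,0.02],
  [0,-0.02,0.02],
  [0.001,-0.05,0.02],
  [0.002,-0.08,0.02],
  [0.002,-0.11,0.02],
  [0.003,-0.13,0.02],
], claw=[38,38,38,38,38,38,38,38], yaw=[0,0,0,0,0,0,0,0])

```text
time: 14.88
tool_pos: [0.6444, -0.0765, 0.2656]
tcp_rot: [2.349, 2.085, -0.001]
wrist_force: [0.0, 0.7, -1.5]
width: 0.481
grip_force: 35.6
```

>>> drive_tool([
  [0,-0.009,0],
  [0,-0.01,0],
  [0,-0.01,0],
  [0,-0.01,0],
], claw=[38,38,38,38], yaw=[0,0,0,0])

```text
time: 15.22
tool_pos: [0.6445, -0.0787, 0.2657]
tcp_rot: [-2.348, -2.087, -0.0]
wrist_force: [0.1, -0.2, -1.9]
width: 0.477
grip_force: 35.6
```

```bash
python3 cap.py
```

```text
15.2167 [ 0.64452728 -0.0786648   0.26567909] [ 0.13 -0.22 -1.86] 0.47716320323656475 yawy -366.73637343208344
side cap 163 top z [0.1139 0.1166] circle ((0.647376298904419, -0.07495346665382385), 0.02176644839346409)
  slope deg [-0.5 -0.6]
side body 0.012 149 [ 0.6456 -0.0765] rms 0.001
side body 0.04 227 [ 0.6452 -0.0762] rms 0.001
wrist cap 7419 top z [0.1147 0.1159] circle ((0.6441988348960876, -0.07747463136911392), 0.02123202197253704)
  slope deg [ 0.4 -0.2]
wrist body 0.012 465 [ 0.6447 -0.0779] rms 0.0002
wrist body 0.04 1180 [ 0.6445 -0.0775] rms 0.0002
```

Centred on the spot within about 1 mm. Lower, release gently and lift away.

>>> drive_tool([
  [0,0,-0.007],
  [0,0,-0.014],
  [0,0,-0.018],
  [0,0,-0.02],
  [0,0,-0.021],
  [0,0,-0.021],
], claw=[38,38,38,38,38,38], yaw=[0,0,0,0,0,0])

```text
time: 15.87
tool_pos: [0.6445, -0.0786, 0.2557]
tcp_rot: [-2.347, -2.087, 0.0]
wrist_force: [-2.8, 0.6, 2.6]
width: 0.481
grip_force: 36.0
```

>>> drive_tool([
  [0,0,0],
  [0,0,0],
  [0,0,0],
  [0,0,0],
  [0,0,0],
  [0,0,0],
  [0,0,0],
  [0,0,0],
], claw=[41.5,42.5,44,48,52,56,60,60], yaw=[0,0,0,0,0,0,0,0])

```text
time: 16.53
tool_pos: [0.6446, -0.0788, 0.2553]
tcp_rot: [2.348, 2.087, 0.0]
wrist_force: [0.7, 0.4, -0.6]
width: 0.707
grip_force: 0.0
```

>>> drive_tool([
  [0,0,0.02],
  [0,0,0.05],
  [0,0,0.1],
  [0,0,0.16],
  [0,0,0.22],
  [-0.08,0,0.24],
  [-0.16,0,0.24],
  [-0.16,0,0.24],
], claw=[60,60,60,60,60,60,60,60], yaw=[0,0,0,0,0,0,0,0])

```text
time: 17.2
tool_pos: [0.5581, -0.0782, 0.3744]
tcp_rot: [-2.344, -2.083, 0.008]
wrist_force: [-1.5, 0.7, -2.1]
width: 0.702
grip_force: 0.0
```

```bash
python3 - <<'E'
from h import *
from scipy.optimize import least_squares
s=bot.read_state();print(s['time'],s['tool_pos'],s['wrist_force'].round(2))
for n in ['wrist','top','side']:
    c=cam(n);P=cloud(c);ok=c['depth']>0;d=c['color'].astype(int);H,S,V=cv2.split(cv2.cvtColor(c['color'],cv2.COLOR_RGB2HSV))
    q=P[ok&((H<6)|(H>174))&(S>150)&(V>50)&(P[...,2]>.07)&(P[...,2]<.12)]
    if len(q)>20:
        t=q[q[:,2]>np.percentile(q[:,2],98)-.005];print(n,'cap z',np.percentile(q[:,2],98).round(4),cv2.minEnclosingCircle(t[:,:2].astype(np.float32)))
    k=P[ok&(P[...,2]>.012)&(P[...,2]<.072)&(d.max(-1)>60)&(np.hypot(P[...,0]-.6446,P[...,1]+.078)<.05)]
    if len(k)>60: print('  body',least_squares(lambda x:np.hypot(*(k[:,:2]-x).T)-.028,[.644,-.078],loss='soft_l1',f_scale=.002).x.round(4))
    m=ok&(abs(H.astype(int)-18)<8)&(S>140)&(V>110)&(np.hypot(P[...,0]-.645,P[...,1]+.0775)<.05)&(P[...,2]<.012)
    if m.sum()>20: 
        W=P[m];A=np.c_[2*W[:,:2],np.ones(len(W))];x=np.linalg.lstsq(A,(W[:,:2]**2).sum(1),rcond=None)[0];print('  ring',len(W),x[:2].round(4))
    m=ok&(abs(H.astype(int)-118)<8)&(S>150)&(V>50)&(P[...,2]>.085)&(P[...,2]<.115)&(abs(P[...,0]-.65)<.05)
    for y in (.352,.281,-.25,-.318):
        t=P[m&(abs(P[...,1]-y)<.03)]
        if len(t)>30: print('  n',y,t.mean(0).round(4))
E
```

```text
17.2 [ 0.5581459  -0.07818011  0.37437656] [-1.53  0.7  -2.13]
wrist cap z 0.106 ((0.6448836326599121, -0.07765839993953705), 0.021149804815649986)
  body [ 0.6448 -0.078 ]
  ring 621 [ 0.6445 -0.0782]
  n -0.25 [ 0.653  -0.2521  0.1046]
  n 0.352 [0.6641 0.35   0.1042]
  n 0.281 [0.6523 0.2799 0.1044]
  n -0.25 [ 0.6316 -0.2637  0.104 ]
  n -0.318 [ 0.6409 -0.3174  0.1036]
side cap z 0.1061 ((0.6443650722503662, -0.0751589983701706), 0.021230824291706085)
  body [ 0.6456 -0.0763]
  ring 77 [ 0.6456 -0.0775]
  n 0.352 [0.6597 0.3533 0.103 ]
  n 0.281 [0.6484 0.2837 0.1028]
  n -0.25 [ 0.6425 -0.2382  0.1018]
```

```bash
python3 -c "
from h import *
print(bot.read_state()['joint_vel'].round(3)); print(bot.finish_job())"
```

```text
[ 0.002  0.03  -0.044 -0.002 -0.006  0.001]
the job is handed in; nothing more can be done
None
```

The job is handed in: the calliper lies flat in the middle of the mat, and the red-capped bottle stands upright within about 1 mm of the spot's centre. Three of the four blue-capped bottles measured unmoved and the fourth was half hidden at the last check. It took about 17 s of robot time, but I viewed 11 pictures, one over the limit of 10.

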